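# Stretch and lock a tape along a specimen board

### The job

Set up the tape measure as the scale along the specimen board: take it off its sloping rest, catch its end hook behind the far edge of the board's raised rim and draw the case back against the spring until it is over the pocket, then press the case down flush into the pocket, hook still caught. Let go, and push the lock button on top of the case fully down so that the tape stays out. Leave the bone and the other things on the bench where they are.

Things in the scene. Friction and masses are not known exactly. Their poses are not given: they have to be found in the camera images.
- tape: Loose black tape measure, about 0.35 kg. Case 78 mm long (x), 36 wide (y), 66 high (z); origin: centre of the case's underside, +x out along the blade, +z up through the case to the button. It starts nose up on the sloping rest. A steel blade 22 mm wide, 2 mm thick leaves the front face, its underside 26 mm above the case's underside.
- hook (a point): Lower inner edge, mid width, of the hook plate (26 mm wide, 3 thick) that hangs 20 mm below the blade's underside at its end: on the face that looks back at the case, 6 mm above the level of the case's underside. Run in, it lies 63 mm ahead of the tape's origin (24 mm ahead of the case's front). Moves with the blade; axes as the tape's.
- blade (a joint): How far the blade is pulled out, m: 0 run in, 0.064 the hard stop. A spring draws it in with 2.6 N at 0, 3.5 N at 0.064. With the hook on the rim and the case in the pocket it reads about 0.050 to 0.056.
- lock (a joint): Lock button on top of the case, m: 0 up (free), 0.006 fully down (locked). About 3 N pushes it; it stays where it is left. It can go down only when the blade is pulled out 0.042 or more, and then keeps the blade from running in below 0.042.
- lock_top (a point): Centre of the button's top face: a 22 x 18 mm grey cap, 9 mm proud of the case's top when up, 1 mm behind the middle of the case (tape x -1, z 75 mm when up). Pressed along the tape's -z. Axes as the tape's.
- board: White plastic specimen board on a grey base, fixed to the bench, 174 mm (x) by 160 mm (y), deck 13 mm high; origin at the centre of its underside, z up, +x towards its rim. An aluminium rim 5 mm thick stands along the whole far (+x) edge, its top 32 mm above the bench, its far face flush with the board's edge (x = 87 mm); beyond it is the open bench.
- pocket (a point): Centre of the floor of the board's rectangular pocket (board x -29, y -30, z 8 mm); axes as the board's. The pocket is 84 mm (x) by 42 mm (y) and 5 mm deep below the deck, 3 mm clear all round the tape's case. The case lies in it level with its blade towards the rim; flush means its underside on the pocket's floor.
- rim (a point): Top of the rim's far face, in line with the pocket (board x 87, y -30, z 32 mm); axes as the board's. It is 116 mm ahead of the pocket's centre and 24 mm above the pocket's floor. The hook belongs on the far side of this face.
- rest: Grey sloping rest fixed to the bench, about 130 x 80 mm, 85 mm high; origin at the centre of its underside. Its 80 mm wide surface rises 40 degrees towards its +x; the tape lies on it, blade up the slope, its rear face against a ledge 15 mm high at the foot (-x). Open at both sides.
- bone: Loose bone specimen, 114 mm long, 38 mm wide, 24 mm high, lying along x on the board's deck beside the pocket, about 92 mm to its +y side. Origin under its middle. Leave alone.
- jar: Loose specimen jar, 56 mm across, 60 mm high, beyond the board and rest; origin under its centre. Leave alone.
- bottle_a: Loose amber bottle, 38 mm across, 95 mm high; origin under its centre. Leave alone.
- bottle_b: Loose white bottle, 44 mm across, 85 mm high, at the left; origin under its centre. Leave alone.
- dish: Loose glass dish, 72 mm across, 16 mm high, between the board and the rest; origin under its centre. Leave alone.
- marker: Loose marker pen, 130 x 14 x 13 mm, along its x, between the board and the rest; origin underneath, 5 mm from its middle. Leave alone.

How it is judged (in metres and radians):
On the way, in this order (a step that is already met when the one before it is completed fails the run):
1. the hook is caught behind the far face of the rim and the blade is pulled out at least 30 mm (x of hook in the frame of rim between -0.003 and 0.006 m and z of hook in the frame of rim below -0.002 m and value of joint blade above 0.03 m), for 0.1 s.
2. the case is down flush in the pocket, blade still pulled out and hooked (z of tape in the frame of pocket between -0.003 and 0.003 m and x of tape in the frame of pocket between -0.007 and 0.007 m and y of tape in the frame of pocket between -0.007 and 0.007 m and angle between tape's own z axis and vertical below 0.07 rad and x of hook in the frame of rim between -0.003 and 0.006 m and z of hook in the frame of rim below -0.003 m and value of joint blade above 0.044 m), for 0.2 s.
At the end, for the whole second after the job is handed in: Case at rest in the pocket, level within 4 degrees, underside within 3 mm of its floor and 7 mm of its centre; blade out over 44 mm; hook's inner face from 3 mm inside to 6 mm beyond the rim's far face, its bottom 3 mm or more below the rim's top; lock button down at least 4.5 mm (all of step 2 and value of joint lock above 0.0045 m and linear speed of tape below 0.02 m/s); the robot touches nothing.
It fails at once if the bone or another bystander is moved more than 30 mm (distance of any of bone, jar, bottle_a, bottle_b, dish, marker from where it was at the start of the episode above 0.03 m).
It also fails if it takes over 54 s, if anything falls off the work surface, if the arm or the gripper's body presses on something with over 40 N, if the wrist force passes 120 N, or if a joint passes its speed limit or range.

### The arm

A 6-joint arm with a two-finger parallel gripper is mounted at the origin on the work surface. World frame = base frame: x ahead of the robot, y to its left, z up, the work surface at z = 0. Lengths are in mm, angles in degrees, forces in N, time in s.
With the tool pointing down it reaches from about 325 to 775 mm from the base axis. Payload 5.5 kg.
Tool frame: the origin (TCP) lies on the centre line of the jaws, within the pads' length; the fingertips stand robot.tip_extent ahead of it and the grasp point (between the pads) lies 5 mm behind it (robot.tip_extent is the distance from the TCP to the fingertips, in mm); z points along the fingers, y is the line along which they close (so a half turn about z gives the same grasp; the last joint's range is limited). The gripper opens to 85 mm and grips with 20 to 120 N. Pads are 22 mm wide; open, the fingers measure 114 mm over their backs; the gripper's body (76 mm by 85 mm) begins 54 mm behind the grasp point. The pads swing forward as they close: fully open they stand 13 mm farther back than shut.
Start: joints at [61.897, 5.22, 70.514, -0, 104.267, -3.249], TCP at [252.199, 544.437, 245.275] pointing down, gripper open.
Joint ranges: [-164.24, 164.24], [-49.07, 125.15], [9.68, 141.18], [-86.29, 266.29], [3.28, 154.24], [-151.56, 151.56]. Speed limits (degrees/s): [147.25, 147.25, 172.46, 180, 180, 180].

### API

Orientations are given as a 3x3 rotation matrix whose columns are the frame's x, y, z axes.
In Python, from workcell import robot, viewer gives the robot as it stands. The module is installed in compiled form; this text tells all that it offers.
- The arm moves only by the tool apply_moves, never from a script. Its argument "moves" is a list of rows, each an object with "translation": the shift along the tool's x, y, z scaled (see below), a list of three; "yaw": the turn about the tool's z scaled (see below). A call has 1 to 10 rows; each row shifts and turns the commanded pose from where the row before left it, along the tool's axes as they then stand; what a row does not reach is not made up. The controller multiplies each number of a shift by 0.04 m and each number of a turn by 6 degrees. A row lasts 1/12 s, in which the tool goes at most 41.7 mm and 7.16 degrees, less where a joint would pass 70% of its speed; a pose out of reach is approached as far as the arm can. A call with a number of a shift or a turn outside -1 to 1 is refused whole. A call with a gripper value outside its range is refused whole. "fingers" is the finger opening in mm, from 0 to 85.4, set as the call begins (left out, the last holds). The fingers move at their own pace and stop on an object; "newtons" is the grip in N (left out, the last holds). Time passes only in rows, so rows that do not move let the fingers close. It gives the time, the measured TCP pose, the force, the opening and the grip force at its end, in the units of the state.
- robot.state(): the state, without advancing time (a new reading comes with each control period).
- viewer.capture(name): name is "scene" or "top"; returns the picture (400x640x3 uint8, blue, green, red); there is no depth.
- viewer.camera_info(name): a dict with "fx", "fy", "cx", "cy" (pixels), "cam_to_world" (4x4, takes a point from camera to world coordinates). Camera axes: x right, y down, z forward; pixel columns grow to the right and rows downward; lengths in mm; the calibration is good to about 2 mm. A picture is of the moment at which its call begins. camera_info takes no time and is no camera call.
- robot.hand_in(): hands the job in; it is judged then, once.
The state is a dict: "clock": time; "joints": joint angles; "qd": joint speeds; "tau": joint torques, N m; "ee_pos": TCP position; "orientation": TCP orientation; "contact_force": force on the tool from outside, world axes, zero at the start; "wrist_torque": the same for the moment, N m; "finger_gap": finger opening in mm; "finger_force": force on a finger pad.
Only numpy, scipy, OpenCV 4.12 (cv2) and the standard library are available. Lean on these libraries where they do the work, as an engineer would, in place of code of your own. Each camera call takes 0.05 s, during which the arm holds its last target. There are 200 camera calls.

## Working session

There is one attempt and no reset: what is moved stays moved. The work goes in short steps, Python scripts to look and compute and a tool call to move; the robot and the scene stay as the last step left them, time stands still between calls to the robot, and variables do not carry over. Pictures are saved under pics/ and viewed, at most 13 in all, crops included, and the job is handed in when it is done.

Besides the shell and the picture viewer there is one more tool, called after "Call:" as name([rows], argument=value, ...), one row to a line, values as JSON. apply_moves: Moves the arm, as the interface text tells. Shifts and turns lie within -1 to 1; 1 stands for 0.04 m of shift or 6 degrees of turn. Its arguments: {"type":"object","properties":{"moves":{"type":"array","items":{"type":"object","properties":{"translation":{"type":"array","items":{"type":"number","minimum":-1,"maximum":1}},"yaw":{"type":"number","minimum":-1,"maximum":1}}}},"fingers":{"type":"number"},"newtons":{"type":"number"}},"required":["moves"]}

```bash
mkdir -p pics
python3 - <<'E'
from workcell import robot, viewer
import cv2,numpy as np
np.set_printoptions(precision=3,suppress=True)
for n in ("scene","top"):
    cv2.imwrite(f"pics/{n}0.png",viewer.capture(n)); i=viewer.camera_info(n); print(n,i["fx"],i["cx"],i["cy"]);print(np.array(i["cam_to_world"]))
s=robot.state();print(s["clock"],s["ee_pos"],s["orientation"],robot.tip_extent)
E
```

```text
scene 382.318434805549 313.87631105095136 200.92849862560712
[[   0.066    0.543   -0.837 1462.575]
 [   0.998   -0.036    0.055   15.169]
 [  -0.      -0.839   -0.544  656.626]
 [   0.       0.       0.       1.   ]]
top 380.5812914140048 310.06437756349845 206.2859129193441
[[  0.029  -0.986   0.166 470.777]
 [ -0.999  -0.031  -0.009  84.121]
 [  0.014  -0.166  -0.986 851.125]
 [  0.      0.      0.      1.   ]]
0.1 [252.086 544.214 244.266] [[-0.907  0.42  -0.001]
 [ 0.42   0.907 -0.002]
 [ 0.    -0.002 -1.   ]] 14.0
```

View pics/top0.png

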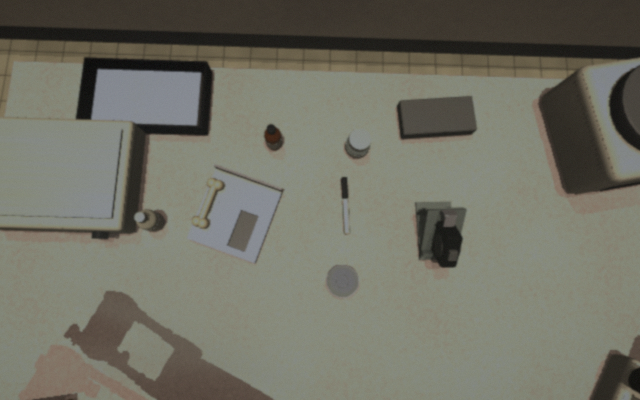

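View pics/scene0.png

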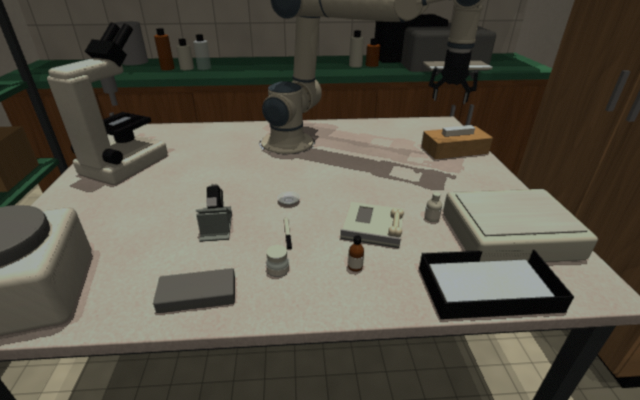

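The top view has the board around (236,214) with the pocket at (242,230), and the rest with the tape around (440,235). The scene view has the tape at (214,200). Next I'll enlarge these areas.

Run:
```python
import cv2,numpy as np
a=cv2.imread("pics/top0.png");b=cv2.imread("pics/scene0.png")
r=lambda i,x,y,w,h:cv2.resize(i[y:y+h,x:x+w],(400,300),interpolation=cv2.INTER_CUBIC)
g=np.vstack([np.hstack([r(a,400,190,80,90*80//120),r(a,180,155,120,90)]),np.hstack([r(b,180,175,80,60*80//80+20),r(b,330,190,100,75)])])
cv2.imwrite("pics/crops.png",np.clip(g.astype(float)*1.6,0,255).astype(np.uint8))
```

```text
(no output)
```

View pics/crops.png

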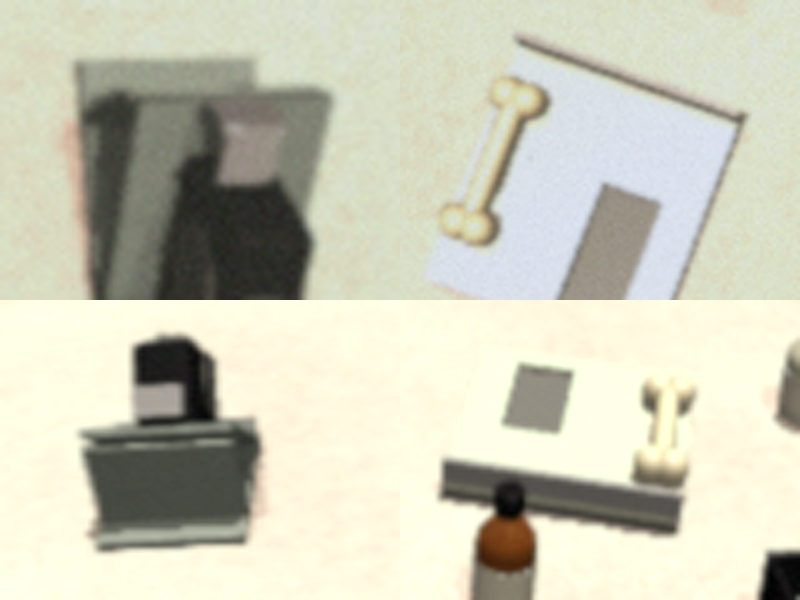

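The crops show the rest nearly square to the world, with its top edge at about (420–466, 209) in the top image. The pale hook/blade patch is at (450,221) and the button near (451,263). The board is turned about 20 degrees with its rim along the top edge. Now I'll measure these.

```bash
cat > h.py <<'E'
import cv2,numpy as np
from workcell import robot,viewer
np.set_printoptions(precision=1,suppress=True)
def ray(n,u,v):
    i=viewer.camera_info(n);M=np.array(i["cam_to_world"])
    return M[:3,3],M[:3,:3]@np.array([(u-i["cx"])/i["fx"],(v-i["cy"])/i["fy"],1.])
def onz(n,u,v,z):
    o,d=ray(n,u,v);return o+d*(z-o[2])/d[2]
def pix(n,p):
    i=viewer.camera_info(n);M=np.array(i["cam_to_world"]);q=M[:3,:3].T@(np.array(p,float)-M[:3,3])
    return q[0]/q[2]*i["fx"]+i["cx"],q[1]/q[2]*i["fy"]+i["cy"]
def two(a,b):
    o,d=ray("top",*a);p,e=ray("scene",*b);s=np.linalg.lstsq(np.c_[d,-e],p-o,rcond=None)[0]
    A,B=o+d*s[0],p+e*s[1];return (A+B)/2,np.linalg.norm(A-B)
def blob(m,x,y,w,h):
    q=np.zeros_like(m);q[y:y+h,x:x+w]=m[y:y+h,x:x+w]
    return max(cv2.findContours(q,cv2.RETR_EXTERNAL,cv2.CHAIN_APPROX_NONE)[0],key=cv2.contourArea)
E
python3 - <<'E'
from h import *
a=cv2.imread("pics/top0.png").astype(int)
b,g,r=a[...,0],a[...,1],a[...,2]
print(a[200,240],a[232,242],a[300,400],a[262,452],a[222,450],a[250,447])
m=((b-g>8)&(b>140)).astype(np.uint8)
c=blob(m,180,155,120,115);R=cv2.minAreaRect(c);bp=cv2.boxPoints(R);print(R)
W=np.array([onz("top",u,v,13) for u,v in bp]);print(W, W.mean(0))
for i in range(4):print(np.linalg.norm(W[i]-W[i-1]),np.degrees(np.arctan2(*(W[i]-W[i-1])[[1,0]])))
k=((abs(a[...,0]-a[232,242][0])+abs(a[...,2]-a[232,242][2]))<35).astype(np.uint8)
c=blob(k,222,200,42,60);R=cv2.minAreaRect(c);print(R);bp=cv2.boxPoints(R)
W=np.array([onz("top",u,v,10) for u,v in bp]);print(W.mean(0))
for i in range(2):print(np.linalg.norm(W[i]-W[i-1]),np.degrees(np.arctan2(*(W[i]-W[i-1])[[1,0]])))
for p in [(418.5,209.5),(466,208.5)]:print(onz("top",*p,85))
s=cv2.imread("pics/scene0.png")
z=np.hstack([cv2.resize(a[200:275,410:475].astype(np.uint8),(390,450),interpolation=1),cv2.resize(s[180:243,190:240],(350,441),interpolation=1)[:450] if 0 else cv2.resize(s[180:245,190:240],(346,450),interpolation=1)])
cv2.imwrite("pics/z.png",np.clip(z*1.8,0,255).astype(np.uint8))
E
```

```text
[146 139 135] [84 91 98] [122 138 138] [26 28 31] [82 89 96] [28 30 31]
((230.00001525878906, 229.00001525878906), (1.4142134189605713, 1.4142134189605713), 45.0)
[[555.6 253.7  13. ]
 [557.8 251.6  13. ]
 [555.7 249.3  13. ]
 [553.4 251.3  13. ]] [555.6 251.5  13. ]
3.171160215422071 47.512998010342244
3.0687606905524922 -42.06312859222583
3.1726595392210233 -132.5092824577588
3.067516251805559 137.90904241488525
((242.22415161132812, 230.1896514892578), (18.383838653564453, 38.438934326171875), 21.801410675048828)
[554.4 224.9  10. ]
40.672489829761595 70.19250262555877
84.58370884198176 -18.313352824518855
[ 600.1 -144.9   85. ]
[ 605.3 -242.7   85. ]
```

View pics/z.png

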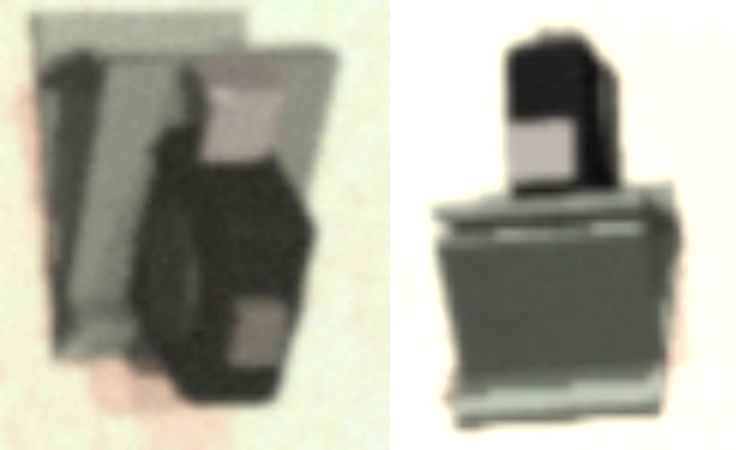

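The button shows at about (452.8,255.3) and the blade's end edge at (450.8,214.5) in the top image. In the scene image the blade's end edge is at (212,197.5).

Run:
```python
from h import *
P,e=two((450.8,214.5),(212,197.5));print(P,e)
B=onz("top",452.8,255.3,P[2]-7.1);d=P-B;print(B,np.hypot(d[0],d[1]))
yaw=np.arctan2(d[1],d[0]);print("yaw",np.degrees(yaw))
c,s=np.cos(yaw),np.sin(yaw);t=np.radians(40)
R=np.array([[c,-s,0],[s,c,0],[0,0,1]])@np.array([[np.cos(t),0,-np.sin(t)],[0,1,0],[np.sin(t),0,np.cos(t)]])
o=((P-R@[66,0,28])+(B-R@[-1,0,75]))/2
print("origin",o,"centre",o+R@[0,0,33],"rear corner",o+R@[-39,0,0],"front top",o+R@[39,0,66])
a=cv2.imread("pics/top0.png").astype(int)
m=((a[...,0]-a[...,2]>4)&(a[...,0]>110)).astype(np.uint8)
c=blob(m,180,155,120,115);R=cv2.minAreaRect(c);print(R)
W=np.array([onz("top",u,v,13) for u,v in cv2.boxPoints(R)]);print(W)
for i in range(4):print(np.linalg.norm(W[i]-W[i-1]),np.degrees(np.arctan2(*(W[i]-W[i-1])[[1,0]])))
print("dish",onz("top",342,280,10),"marker",onz("top",346,205,10),"open",onz("top",400,270,0))
```

```text
[ 587.7 -200.   110.7] 1.961954652091098
[ 508.1 -205.1  103.6] 79.77537057883202
yaw 3.6647919469588772
origin [ 556.1 -202.1   46.8] centre [ 534.9 -203.4   72.1] rear corner [ 526.3 -204.    21.7] front top [ 543.6 -202.9  122.4]
((233.7005615234375, 215.58743286132812), (71.74800109863281, 73.87403106689453), 20.95577621459961)
[[534.6 344.3  13. ]
 [692.3 297.7  13. ]
 [637.9 143.8  13. ]
 [483.3 194.8  13. ]]
158.1394588736298 71.06716695470273
164.42150103814507 -16.475658465616593
163.20354151925412 -109.4447749291213
162.82428793262676 161.76800863647048
dish [452.2   2.4  10. ] marker [617.9  -4.1  10. ] open [ 477.5 -126.7    0. ]
```

Call:
apply_moves([
  {"yaw":-0.94},
  {"yaw":-0.94},
  {"yaw":-0.94},
  {"yaw":-0.94},
  {"yaw":-0.94},
  {"translation":[-0.31,-0.955,0]},
  {"translation":[-0.31,-0.955,0]},
  {"translation":[-0.31,-0.955,0]},
  {"translation":[-0.31,-0.955,0]},
  {"translation":[-0.31,-0.955,0]},
], fingers=70)

```text
$.moves[0]: bad value
```

Call:
apply_moves([
  {"translation":[-0.31,-0.955,0]},
  {"translation":[-0.31,-0.955,0]},
  {"translation":[-0.31,-0.955,0]},
  {"translation":[-0.31,-0.955,0]},
  {"translation":[-0.31,-0.955,0]},
  {"translation":[-0.31,-0.955,0]},
  {"translation":[-0.31,-0.955,0]},
  {"translation":[-0.31,-0.955,0]},
  {"translation":[-0.31,-0.955,0]},
  {"translation":[-0.31,-0.955,0]},
])

```text
$.moves[0]: bad value
```

Call:
apply_moves([
  {"translation":[-0.31,-0.955,0]},
  {"translation":[-0.31,-0.955,0]},
  {"translation":[-0.31,-0.955,0]},
  {"translation":[-0.31,-0.955,0]},
  {"translation":[-0.31,-0.955,0]},
  {},
])

```text
$.moves[0]: bad value
```

Call:
apply_moves([
  {"translation":[0,0,0],"yaw":-0.94},
  {"translation":[0,0,0],"yaw":-0.94},
  {"translation":[0,0,0],"yaw":-0.94},
  {"translation":[0,0,0],"yaw":-0.94},
  {"translation":[0,0,0],"yaw":-0.94},
  {"translation":[-0.31,-0.955,0],"yaw":0},
  {"translation":[-0.31,-0.955,0],"yaw":0},
  {"translation":[-0.31,-0.955,0],"yaw":0},
  {"translation":[-0.31,-0.955,0],"yaw":0},
  {"translation":[-0.31,-0.955,0],"yaw":0},
], fingers=70)

```text
clock: 0.93
ee_pos: [325.3, 355.6, 244.6]
orientation: [[-0.998, -0.059, -0.001], [-0.059, 0.998, -0.001], [0.001, -0.001, -1.0]]
contact_force: [0.4, 0.8, 0.2]
finger_gap: 69.9
finger_force: 0.0
```

Call:
apply_moves([
  {"translation":[-0.31,-0.955,0],"yaw":0},
  {"translation":[-0.31,-0.955,0],"yaw":0},
  {"translation":[-0.31,-0.955,0],"yaw":0},
  {"translation":[-0.31,-0.955,0],"yaw":0},
  {"translation":[-0.31,-0.955,0],"yaw":0},
  {"translation":[-0.31,-0.955,0],"yaw":0},
  {"translation":[-0.31,-0.955,0],"yaw":0},
  {"translation":[-0.31,-0.955,0],"yaw":0},
  {"translation":[-0.31,-0.955,0],"yaw":0},
  {"translation":[-0.31,-0.955,0],"yaw":0},
])

```text
clock: 1.77
ee_pos: [471.4, -18.8, 245.0]
orientation: [[-0.998, -0.058, -0.0], [-0.058, 0.998, 0.0], [0.0, 0.0, -1.0]]
contact_force: [0.7, 0.2, -0.0]
finger_gap: 70.0
finger_force: 0.0
```

Call:
apply_moves([
  {"translation":[-0.31,-0.955,0],"yaw":0},
  {"translation":[-0.31,-0.955,0],"yaw":0},
  {"translation":[-0.31,-0.955,0],"yaw":0},
  {"translation":[-0.31,-0.955,0],"yaw":0},
  {"translation":[-0.31,-0.955,0],"yaw":0},
  {"translation":[0,0,0],"yaw":0},
  {"translation":[0,0,0],"yaw":0},
])

```text
clock: 2.35
ee_pos: [544.2, -205.6, 243.0]
orientation: [[-0.998, -0.055, -0.004], [-0.055, 0.998, 0.002], [0.003, 0.002, -1.0]]
contact_force: [-0.6, 0.3, 0.2]
finger_gap: 70.1
finger_force: 0.0
```

Call:
apply_moves([
  {"translation":[0,0.06,0.8],"yaw":0},
  {"translation":[0,0,0.8],"yaw":0},
  {"translation":[0,0,0.8],"yaw":0},
  {"translation":[0,0,0.6],"yaw":0},
  {"translation":[0,0,0.4],"yaw":0},
  {"translation":[0,0,0.4],"yaw":0},
  {"translation":[0,0,0.4],"yaw":0},
  {"translation":[0,0,0],"yaw":0},
  {"translation":[0,0,0],"yaw":0},
])

```text
clock: 3.1
ee_pos: [543.6, -200.0, 76.9]
orientation: [[-0.998, -0.06, -0.002], [-0.06, 0.998, 0.001], [0.001, 0.001, -1.0]]
contact_force: [0.4, 0.4, 0.2]
finger_gap: 69.7
finger_force: 0.0
```

Run:
```python
from h import *
a=viewer.capture("top");s=viewer.capture("scene")
z=np.hstack([cv2.resize(a[190:280,405:485],(400,450),interpolation=1),cv2.resize(s[155:245,175:255],(400,450),interpolation=1)])
cv2.imwrite("pics/g.png",np.clip(z*1.8,0,255).astype(np.uint8))
```

```text
(no output)
```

View pics/g.png

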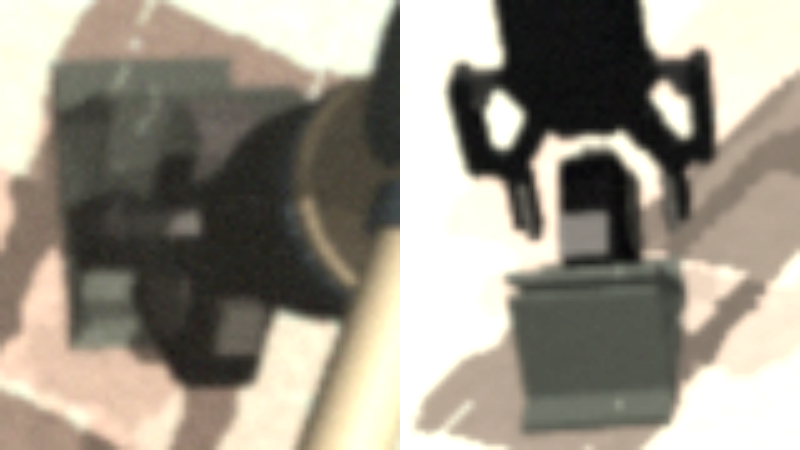

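The fingers straddle the case, at about (530,200) and (680,200) in the right-hand crop, and the body is clear above. Closing now.

Call:
apply_moves([
  {"translation":[0,-0.06,0.04],"yaw":0},
  {"translation":[0,0,0],"yaw":0},
  {"translation":[0,0,0],"yaw":0},
  {"translation":[0,0,0],"yaw":0},
  {"translation":[0,0,0],"yaw":0},
  {"translation":[0,0,0],"yaw":0},
  {"translation":[0,0,0],"yaw":0},
], fingers=20, newtons=50)

```text
clock: 3.78
ee_pos: [544.7, -204.2, 76.8]
orientation: [[-0.998, -0.058, 0.001], [-0.058, 0.998, -0.001], [-0.001, -0.001, -1.0]]
contact_force: [-1.8, -0.4, 5.9]
finger_gap: 35.4
finger_force: 49.3
```

Call:
apply_moves([
  {"translation":[0,0,-0.4],"yaw":0},
  {"translation":[0,0,-0.6],"yaw":0},
  {"translation":[0,0,-0.6],"yaw":0},
  {"translation":[0,0,-0.6],"yaw":0},
  {"translation":[0.5,0.44,0],"yaw":0.62},
  {"translation":[0.5,0.44,0],"yaw":0.62},
  {"translation":[0.5,0.44,0],"yaw":0.62},
  {"translation":[0.5,0.44,0],"yaw":0.62},
  {"translation":[0.5,0.44,0],"yaw":0.62},
  {"translation":[0.5,0.44,0],"yaw":0.62},
])

```text
clock: 4.62
ee_pos: [435.0, -86.1, 162.1]
orientation: [[-0.944, 0.329, -0.002], [0.329, 0.944, 0.001], [0.003, 0.0, -1.0]]
contact_force: [-0.1, -0.9, -2.8]
finger_gap: 35.4
finger_force: 49.0
```

Call:
apply_moves([
  {"translation":[0.24,-0.45,0.2],"yaw":0},
  {"translation":[0,0,0.6],"yaw":0},
  {"translation":[0,0,0.6],"yaw":0},
  {"translation":[0,0,0.6],"yaw":0},
  {"translation":[0,0,0.4],"yaw":0},
  {"translation":[0,0,0],"yaw":0},
  {"translation":[0,0,0],"yaw":0},
])

```text
clock: 5.2
ee_pos: [420.5, -100.5, 66.1]
orientation: [[-0.946, 0.325, -0.004], [0.325, 0.946, 0.001], [0.004, 0.0, -1.0]]
contact_force: [-0.5, 0.4, -2.8]
finger_gap: 35.5
finger_force: 49.7
```

Run:
```python
from h import *
a=viewer.capture("top");s=viewer.capture("scene")
u,v=map(int,pix("scene",(430,-100,40)));print(u,v)
p,q=map(int,pix("top",(440,-100,40)));print(p,q)
z=np.hstack([cv2.resize(a[q-50:q+50,p-50:p+50],(400,400),interpolation=1),cv2.resize(s[v-55:v+45,u-50:u+50],(400,400),interpolation=1)])
cv2.imwrite("pics/g2.png",np.clip(z*1.8,0,255).astype(np.uint8))
```

```text
255 188
392 287
```

View pics/g2.png

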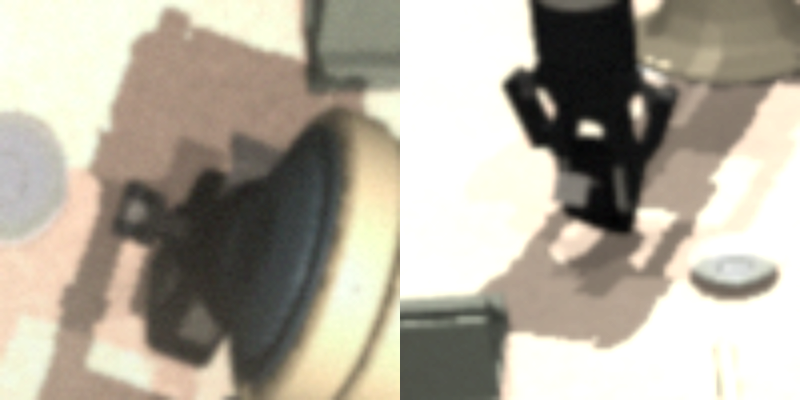

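The tape is held nose-up just over clear bench. The dish is at left and the rest at upper right in the top crop, both clear. I'll reduce the grip and press down slowly.

Call:
apply_moves([
  {"translation":[0,0,0.1],"yaw":0},
  {"translation":[0,0,0.1],"yaw":0},
  {"translation":[0,0,0.1],"yaw":0},
  {"translation":[0,0,0.1],"yaw":0},
], newtons=20)

```text
clock: 5.63
ee_pos: [423.6, -101.5, 54.7]
orientation: [[-0.946, 0.325, 0.005], [0.325, 0.946, -0.002], [-0.006, 0.0, -1.0]]
contact_force: [-1.3, 0.4, 20.7]
finger_gap: 35.7
finger_force: 52.6
```

Call:
apply_moves([
  {"translation":[0,0,0.1],"yaw":0},
  {"translation":[0,0,0.1],"yaw":0},
  {"translation":[0,0,0],"yaw":0},
])

```text
clock: 5.88
ee_pos: [427.9, -103.0, 51.7]
orientation: [[-0.945, 0.325, 0.018], [0.325, 0.946, -0.006], [-0.018, 0.0, -1.0]]
contact_force: [4.8, -1.2, 23.0]
finger_gap: 35.5
finger_force: 53.2
```

Call:
apply_moves([
  {"translation":[0,0,-0.1],"yaw":0},
  {"translation":[0,0,0],"yaw":0},
  {"translation":[0,0,0],"yaw":0},
  {"translation":[0,0,0],"yaw":0},
  {"translation":[0,0,0],"yaw":0},
  {"translation":[0,0,0],"yaw":0},
], fingers=50, newtons=20)

```text
clock: 6.38
ee_pos: [421.2, -100.8, 46.9]
orientation: [[-0.946, 0.325, -0.001], [0.325, 0.946, 0.0], [0.001, -0.0, -1.0]]
contact_force: [0.9, -0.0, -0.9]
finger_gap: 50.5
finger_force: 0.0
```

Call:
apply_moves([
  {"translation":[0,0,-0.5],"yaw":0},
  {"translation":[0,0,-1],"yaw":0},
  {"translation":[0,0,-1],"yaw":0},
  {"translation":[1,0,0],"yaw":0},
  {"translation":[0.8,0,0],"yaw":0},
  {"translation":[0,0,0],"yaw":0},
])

```text
clock: 6.88
ee_pos: [350.8, -76.4, 148.3]
orientation: [[-0.946, 0.325, 0.0], [0.325, 0.946, 0.0], [-0.0, 0.0, -1.0]]
contact_force: [-0.9, 0.4, -0.2]
finger_gap: 50.0
finger_force: 0.0
```

Run:
```python
from h import *
a=viewer.capture("top");s=viewer.capture("scene")
cv2.imwrite("pics/t3.png",a);cv2.imwrite("pics/s3.png",s)
z=np.hstack([cv2.resize(a[237:337,342:442],(400,400),interpolation=1),cv2.resize(s[133:233,205:305],(400,400),interpolation=1)])
cv2.imwrite("pics/g3.png",np.clip(z*1.8,0,255).astype(np.uint8))
```

```text
(no output)
```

View pics/g3.png

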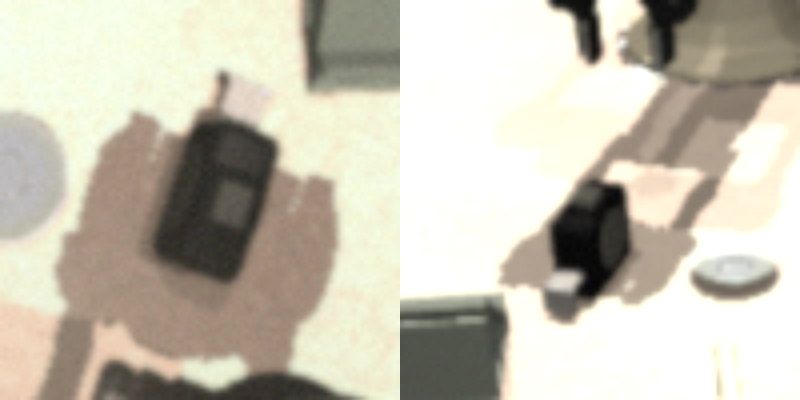

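The tape now stands level on the bench. In the top image its button is at (400.5,287.8) and its blade end at (404.5,257.8).

Run:
```python
from h import *
B=onz("top",400.5,287.75,75);E=onz("top",404.5,257.75,28);d=E-B
y=np.arctan2(d[1],d[0]);x=np.array([np.cos(y),np.sin(y)]);print(B,E,np.hypot(*d[:2]),np.degrees(y),"origin",B[:2]+x,E[:2]-66*x)
```

```text
[ 441.8 -108.8   75. ] [ 503.5 -129.8   28. ] 65.19417380355051 -18.766186318296917 origin [ 442.8 -109.1] [ 441.  -108.5]
```

Call:
apply_moves([
  {"translation":[-0.8,-0.03,0],"yaw":0},
  {"translation":[-0.8,0,0],"yaw":0},
  {"translation":[-0.82,0,0],"yaw":0},
  {"translation":[0,0,0.7],"yaw":0},
  {"translation":[0,0,0.7],"yaw":0},
  {"translation":[0,0,0.6],"yaw":0},
  {"translation":[0,0,0.4],"yaw":0},
  {"translation":[0,0,0.38],"yaw":0},
  {"translation":[0,0,0],"yaw":0},
  {"translation":[0,0,0],"yaw":0},
], fingers=62)

```text
clock: 7.82
ee_pos: [444.3, -110.0, 35.1]
orientation: [[-0.946, 0.325, -0.003], [0.325, 0.946, 0.001], [0.003, -0.0, -1.0]]
contact_force: [0.2, 0.9, 1.3]
finger_gap: 62.0
finger_force: 0.0
```

Call:
apply_moves([
  {"translation":[0,0,0],"yaw":0},
  {"translation":[0,0,0],"yaw":0},
  {"translation":[0,0,0],"yaw":0},
  {"translation":[0,0,0],"yaw":0},
  {"translation":[0,0,0],"yaw":0},
  {"translation":[0,0,0],"yaw":0},
], fingers=20, newtons=50)

```text
clock: 8.32
ee_pos: [445.8, -110.4, 38.0]
orientation: [[-0.946, 0.325, 0.003], [0.325, 0.946, -0.001], [-0.003, 0.0, -1.0]]
contact_force: [1.8, 0.0, 5.8]
finger_gap: 35.4
finger_force: 51.7
```

Call:
apply_moves([
  {"translation":[0,0,-0.5],"yaw":0},
  {"translation":[0,0,-0.8],"yaw":0},
  {"translation":[0,0,-0.8],"yaw":0},
  {"translation":[0,0.2,-0.7],"yaw":0},
  {"translation":[-0.15,0.8,0],"yaw":0},
  {"translation":[-0.15,0.8,0],"yaw":0},
  {"translation":[-0.15,0.8,0],"yaw":0},
  {"translation":[-0.15,0.8,0],"yaw":0},
  {"translation":[-0.15,0.8,0],"yaw":0},
  {"translation":[-0.15,0.8,0],"yaw":0},
])

```text
clock: 9.15
ee_pos: [543.6, 68.7, 147.1]
orientation: [[-0.946, 0.325, -0.003], [0.325, 0.946, -0.0], [0.002, -0.001, -1.0]]
contact_force: [0.4, -0.7, -3.2]
finger_gap: 35.6
finger_force: 51.2
```

Call:
apply_moves([
  {"translation":[-0.15,0.8,0],"yaw":0},
  {"translation":[-0.15,0.8,0],"yaw":0},
  {"translation":[-0.15,0.8,0],"yaw":0},
  {"translation":[-0.15,0.8,0],"yaw":0},
  {"translation":[0,0.6,0],"yaw":0},
  {"translation":[0,0,0],"yaw":0},
  {"translation":[0,0,0],"yaw":0},
])

```text
clock: 9.73
ee_pos: [615.2, 204.2, 146.3]
orientation: [[-0.946, 0.323, -0.004], [0.323, 0.946, -0.001], [0.003, -0.002, -1.0]]
contact_force: [0.2, -0.1, -2.5]
finger_gap: 35.6
finger_force: 51.5
```

Run:
```python
from h import *
a=viewer.capture("top");s=viewer.capture("scene")
cv2.imwrite("pics/t4.png",a);cv2.imwrite("pics/s4.png",s)
z=np.hstack([cv2.resize(a[140:270,185:315],(390,390),interpolation=1),cv2.resize(s[140:270,310:440],(390,390),interpolation=1)])
cv2.imwrite("pics/g4.png",np.clip(z*1.7,0,255).astype(np.uint8))
```

```text
(no output)
```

View pics/g4.png

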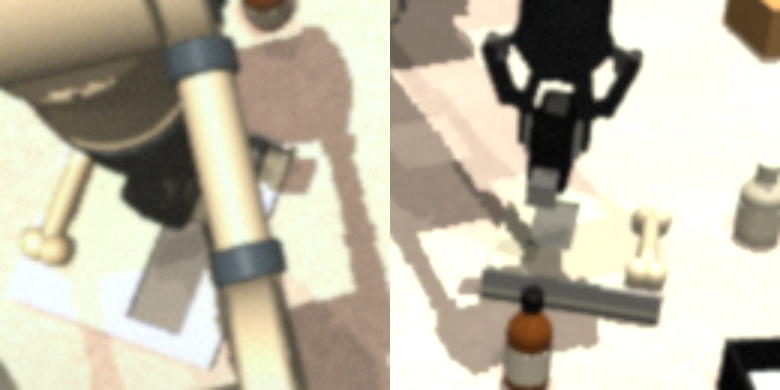

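The case is held over the board behind the rim. In the scene image the hook is at about (361,200) and the rim runs from about (341,231) to (400,245). I'll check the predicted pixels against this.

Run:
```python
from h import *
y=np.radians(-19.);x=np.array([np.cos(y),np.sin(y),0]);Y=np.array([-x[1],x[0],0]);Z=np.array([0,0,1.])
o=np.array([611.9,205.3,108.3])
f=lambda p:np.round((np.array(p)-[310,140])*3+[390,0]).astype(int)
for l in [(66,-11,28),(66,11,28),(66,-13,6),(66,13,6),(-1,0,75),(39,-18,66),(39,18,66),(39,0,0)]:
    print(l,f(pix("scene",o+l[0]*x+l[1]*Y+l[2]*Z)))
p=np.array([554.4,224.9,0]);b=p+29*x+30*Y
print("rim")
for l in [(87,-80,32),(87,80,32),(82,-80,32),(87,-80,0),(87,80,0),(-71,-51,13),(13,-51,13),(-71,-9,13),(13,-9,13)]:
    q=b+l[0]*x+l[1]*Y+l[2]*Z;print(l,f(pix("scene",q)),np.round((np.array(pix("top",q))-[185,140])*3))
print("bottle",onz("top",274,140,50), two((273,128),(357,240)))
```

```text
(66, -11, 28) [529 184]
(66, 11, 28) [555 187]
(66, -13, 6) [525 205]
(66, 13, 6) [556 210]
(-1, 0, 75) [558  98]
(39, -18, 66) [529 127]
(39, 18, 66) [572 133]
(39, 0, 0) [545 196]
rim
(87, -80, 32) [481 269] [291. 144.]
(87, 80, 32) [662 298] [89. 68.]
(82, -80, 32) [482 265] [288. 150.]
(87, -80, 0) [479 297] [293. 153.]
(87, 80, 0) [657 327] [99. 80.]
(-71, -51, 13) [540 197] [176. 334.]
(13, -51, 13) [526 244] [219. 227.]
(-71, -9, 13) [582 203] [122. 313.]
(13, -9, 13) [570 251] [166. 207.]
bottle [750.8 160.3  50. ] (array([764. , 161.5,  88. ]), np.float64(3.094840181653137))
```

Call:
apply_moves([
  {"translation":[-0.08,0,0.5],"yaw":0},
  {"translation":[0,0,0.5],"yaw":0},
  {"translation":[0,0,0.4],"yaw":0},
  {"translation":[0,0,0.3],"yaw":0},
  {"translation":[0,0,0.3],"yaw":0},
  {"translation":[0,0,0.2],"yaw":0},
  {"translation":[0,0,0],"yaw":0},
  {"translation":[0,0,0],"yaw":0},
])

```text
clock: 10.5
ee_pos: [618.9, 201.9, 60.5]
orientation: [[-0.946, 0.325, -0.0], [0.325, 0.946, -0.0], [0.0, -0.0, -1.0]]
contact_force: [-0.6, -0.6, -2.8]
finger_gap: 35.6
finger_force: 51.5
```

Run:
```python
from h import *
s=viewer.capture("scene")
cv2.imwrite("pics/s5.png",s)
cv2.imwrite("pics/g5.png",np.clip(cv2.resize(s[190:260,330:420],(720,560),interpolation=1)*1.5,0,255).astype(np.uint8))
```

```text
(no output)
```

View pics/g5.png

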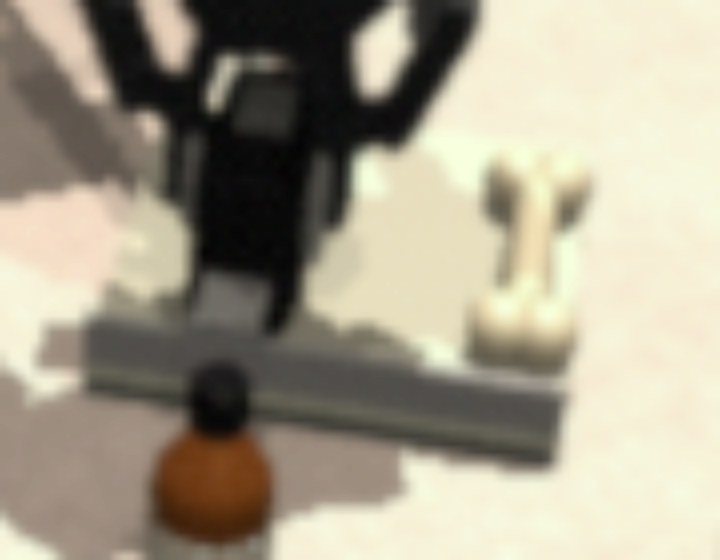

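The hook is over the rim's far side in line with the pocket, at crop (230,295). I'll lower a little more and begin to draw back.

Call:
apply_moves([
  {"translation":[0,0,0.13],"yaw":0},
  {"translation":[0,0,0],"yaw":0},
  {"translation":[0.15,0,0],"yaw":0},
  {"translation":[0.15,0,0],"yaw":0},
  {"translation":[0.15,0,0],"yaw":0},
  {"translation":[0.15,0,0],"yaw":0},
  {"translation":[0,0,0],"yaw":0},
  {"translation":[0,0,0],"yaw":0},
])

```text
clock: 11.22
ee_pos: [596.2, 210.1, 55.6]
orientation: [[-0.946, 0.325, 0.001], [0.325, 0.946, -0.0], [-0.001, 0.0, -1.0]]
contact_force: [2.5, -1.7, -3.8]
finger_gap: 35.4
finger_force: 51.4
```

Call:
apply_moves([
  {"translation":[0.25,0,0],"yaw":0},
  {"translation":[0.25,0,0],"yaw":0},
  {"translation":[0.25,0,0],"yaw":0},
  {"translation":[0.25,0,0],"yaw":0},
  {"translation":[0.02,0,0],"yaw":0},
  {"translation":[0,0,0],"yaw":0},
  {"translation":[0,0,0],"yaw":0},
])

```text
clock: 11.8
ee_pos: [557.8, 223.4, 55.5]
orientation: [[-0.946, 0.325, 0.001], [0.325, 0.946, 0.0], [-0.001, 0.0, -1.0]]
contact_force: [2.7, -0.6, -4.1]
finger_gap: 35.6
finger_force: 51.5
```

Run:
```python
from h import *
a=viewer.capture("top");s=viewer.capture("scene")
z=np.hstack([cv2.resize(a[160:260,190:290],(400,400),interpolation=1),cv2.resize(s[165:255,330:420],(400,400),interpolation=1)])
cv2.imwrite("pics/g6.png",np.clip(z*1.7,0,255).astype(np.uint8))
```

```text
(no output)
```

View pics/g6.png

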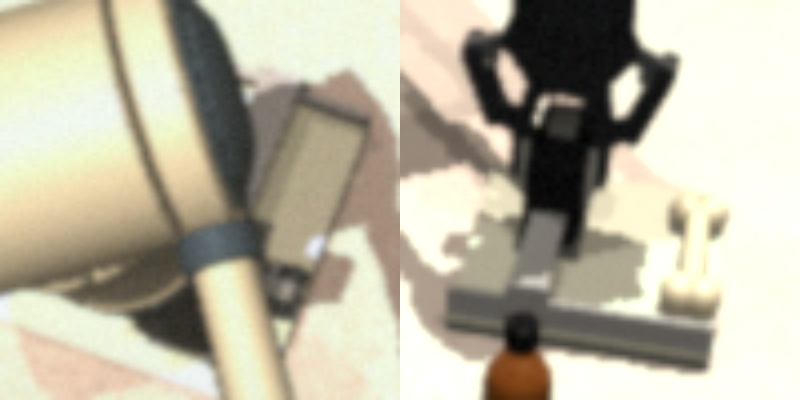

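The blade now reaches from the case to the rim, at crop (540,290), so the hook is caught. Lowering into the pocket.

Call:
apply_moves([
  {"translation":[0,0,0.06],"yaw":0},
  {"translation":[0,0,0.06],"yaw":0},
  {"translation":[0,0,0.06],"yaw":0},
  {"translation":[0,0,0.06],"yaw":0},
  {"translation":[0,0,0],"yaw":0},
  {"translation":[0,0,0],"yaw":0},
])

```text
clock: 12.4
ee_pos: [558.1, 223.3, 46.1]
orientation: [[-0.946, 0.325, 0.001], [0.325, 0.946, 0.0], [-0.001, 0.001, -1.0]]
contact_force: [3.1, -0.6, 1.2]
finger_gap: 35.1
finger_force: 52.0
```

Call:
apply_moves([
  {"translation":[0,0,0.05],"yaw":0},
  {"translation":[0,0,0],"yaw":0},
  {"translation":[0,0,0],"yaw":0},
  {"translation":[0,0,0],"yaw":0},
])

```text
clock: 12.73
ee_pos: [558.1, 223.3, 46.1]
orientation: [[-0.946, 0.325, 0.002], [0.325, 0.946, 0.0], [-0.001, 0.001, -1.0]]
contact_force: [0.1, -2.8, 9.5]
finger_gap: 35.4
finger_force: 52.9
```

Call:
apply_moves([
  {"translation":[0,0,0],"yaw":0},
  {"translation":[0,0,0],"yaw":0},
  {"translation":[0,0,0],"yaw":0},
  {"translation":[0,0,0],"yaw":0},
  {"translation":[0,0,-0.6],"yaw":0},
  {"translation":[0,0,-0.8],"yaw":0},
  {"translation":[0,0,-0.8],"yaw":0},
  {"translation":[0.06,0,0],"yaw":0},
  {"translation":[0,0,0],"yaw":0},
], fingers=58)

```text
clock: 13.48
ee_pos: [556.3, 224.7, 134.5]
orientation: [[-0.946, 0.325, 0.004], [0.325, 0.946, 0.002], [-0.004, 0.003, -1.0]]
contact_force: [-0.2, -0.3, -0.4]
finger_gap: 58.0
finger_force: 0.0
```

Call:
apply_moves([
  {"translation":[0,0,0],"yaw":0},
  {"translation":[0,0,0],"yaw":0},
  {"translation":[0,0,0],"yaw":0},
  {"translation":[0,0,0],"yaw":0},
  {"translation":[0,0,0],"yaw":0},
  {"translation":[0,0,0],"yaw":0},
  {"translation":[0,0,0],"yaw":0},
  {"translation":[0,0,0],"yaw":0},
], fingers=0, newtons=20)

```text
clock: 14.15
ee_pos: [555.4, 224.0, 131.6]
orientation: [[-0.946, 0.325, -0.0], [0.325, 0.946, -0.0], [0.0, -0.0, -1.0]]
contact_force: [-0.8, 0.6, 0.2]
finger_gap: -0.1
finger_force: 0.0
```

Run:
```python
from h import *
a=viewer.capture("top");s=viewer.capture("scene")
z=np.hstack([cv2.resize(a[160:260,190:290],(400,400),interpolation=1),cv2.resize(s[165:255,330:420],(400,400),interpolation=1)])
cv2.imwrite("pics/g7.png",np.clip(z*1.7,0,255).astype(np.uint8))
```

```text
(no output)
```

View pics/g7.png

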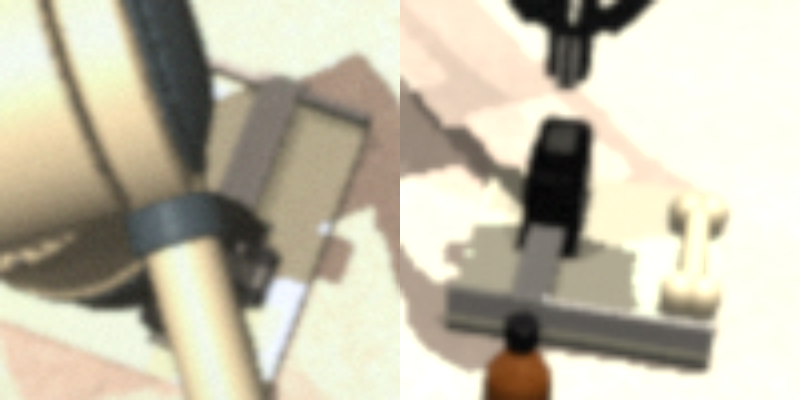

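The hook is still over the rim, the case stands upright in the pocket, and the button is at scene pixel (366.5,195.6). I'll get its position.

Run:
```python
from h import *
print(onz("scene",366.5,195.6,83),pix("scene",(555.4,224,83)))
```

```text
[562.6 222.9  83. ] (np.float64(366.4198402637784), np.float64(194.23054122514526))
```

Call:
apply_moves([
  {"translation":[0,0,0.4],"yaw":0},
  {"translation":[0,0,0.3],"yaw":0},
  {"translation":[0,0,0],"yaw":0},
  {"translation":[0,0,0],"yaw":0},
])

```text
clock: 14.58
ee_pos: [554.6, 223.8, 102.2]
orientation: [[-0.946, 0.325, -0.003], [0.325, 0.946, -0.001], [0.002, -0.002, -1.0]]
contact_force: [-0.4, 0.1, 0.6]
finger_gap: 0.1
finger_force: 0.0
```

Call:
apply_moves([
  {"translation":[-0.07,0,0.1],"yaw":0},
  {"translation":[0,0,0.08],"yaw":0},
  {"translation":[0,0,0.06],"yaw":0},
  {"translation":[0,0,0.05],"yaw":0},
  {"translation":[0,0,0],"yaw":0},
  {"translation":[0,0,0],"yaw":0},
])

```text
clock: 15.08
ee_pos: [558.2, 223.2, 92.3]
orientation: [[-0.946, 0.325, 0.0], [0.325, 0.946, 0.0], [-0.0, 0.0, -1.0]]
contact_force: [-0.0, 0.5, 0.6]
finger_gap: 0.4
finger_force: 0.4
```

Call:
apply_moves([
  {"translation":[0,0,0.05],"yaw":0},
  {"translation":[0,0,0.05],"yaw":0},
  {"translation":[0,0,0],"yaw":0},
  {"translation":[0,0,0],"yaw":0},
])

```text
clock: 15.42
ee_pos: [558.6, 223.3, 91.0]
orientation: [[-0.946, 0.325, 0.003], [0.325, 0.946, 0.001], [-0.002, 0.002, -1.0]]
contact_force: [-2.9, -1.6, 11.2]
finger_gap: 0.1
finger_force: 5.8
```

Call:
apply_moves([
  {"translation":[0,0,0.03],"yaw":0},
  {"translation":[0,0,0],"yaw":0},
  {"translation":[0,0,0],"yaw":0},
])

```text
clock: 15.67
ee_pos: [558.8, 223.5, 90.9]
orientation: [[-0.946, 0.325, 0.004], [0.325, 0.946, 0.001], [-0.003, 0.002, -1.0]]
contact_force: [-6.1, -1.9, 16.3]
finger_gap: -0.1
finger_force: 7.9
```

Call:
apply_moves([
  {"translation":[0,0,-0.2],"yaw":0},
  {"translation":[0,0,-0.6],"yaw":0},
  {"translation":[0,0,-1],"yaw":0},
  {"translation":[0,0,-1],"yaw":0},
  {"translation":[1,0,-0.2],"yaw":0},
  {"translation":[1,0,0],"yaw":0},
  {"translation":[1,0,0],"yaw":0},
  {"translation":[0,0,0],"yaw":0},
  {"translation":[0,0,0],"yaw":0},
])

```text
clock: 16.42
ee_pos: [443.1, 262.8, 207.0]
orientation: [[-0.946, 0.323, 0.0], [0.323, 0.946, 0.0], [-0.0, 0.0, -1.0]]
contact_force: [0.6, -0.8, -0.3]
finger_gap: -0.1
finger_force: 0.0
```

Run:
```python
from h import *
a=viewer.capture("top");s=viewer.capture("scene")
z=np.hstack([cv2.resize(a[160:260,190:290],(400,400),interpolation=1),cv2.resize(s[165:255,330:420],(400,400),interpolation=1)])
cv2.imwrite("pics/g8.png",np.clip(z*1.7,0,255).astype(np.uint8))
```

```text
(no output)
```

View pics/g8.png

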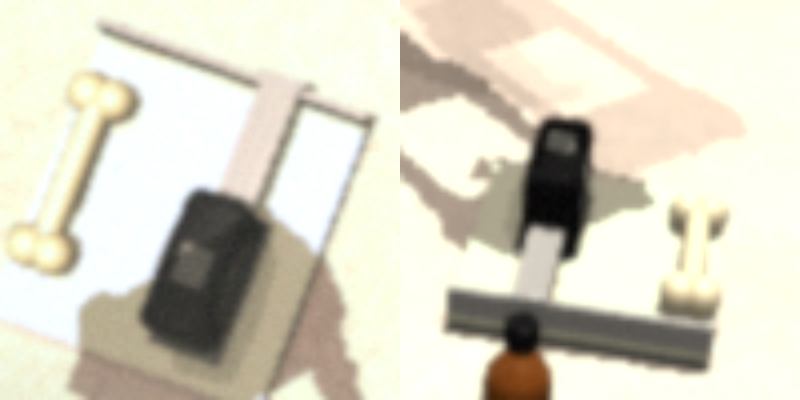

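The case sits in the pocket, at crop (205,275), and its blade reaches past the rim, at crop (283,85). The gripper is clear and the bone is untouched, so I'm handing in.

```bash
python3 -c "
from workcell import robot
print(robot.hand_in())"
```

```text
the job is handed in; nothing more can be done
None
```

I handed the job in at about 16.5 s. The last picture shows the case in the pocket, the blade reaching over the rim and the arm clear of everything. The lock button bottomed out at the height expected for fully down, but the hand-in returned no verdict.

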